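# Rock two pump covers on the surface plate and scrap the warped one

## Robot

A 6-joint arm with a two-finger parallel gripper is mounted at the origin on the work surface. World frame = base frame: x ahead of the robot, y to its left, z up, the work surface at z = 0. Lengths are in m, angles in rad, forces in N, time in s.
With the tool pointing down it reaches from about 0.4 to 0.825 m from the base axis. Payload 7 kg.
Tool frame: the origin (TCP) lies at the very end of the fingers, on their centre line; the grasp point (between the pads) lies 19 mm behind it; z points along the fingers, y is the direction in which the jaws open and shut (so a half turn about z gives the same grasp; the last joint's range is limited). The gripper opens to 88 mm and grips with 3 to 60 N. Pads are 19 mm wide; open, the fingers measure 130 mm over their backs; the gripper's body (78 mm by 193 mm) begins 47 mm behind the grasp point.
Start: joints at [1.489, 0.359, 0.012, 0, -1.224, -0.288], TCP at [0.244, 0.629, 0.227] pointing down, gripper open.
Joint ranges: [-3.07, 3.07], [-1.43, 2.12], [-1.02, 1.25], [-3.03, 1.67], [-3.05, -0], [-3.03, 3.03]. Speed limits (rad/s): [2.39, 2.39, 3.01, 3.14, 3.14, 3.14].

## Interface

Orientations are given as [roll, pitch, yaw] about the fixed x, y, z axes, in that order (R = Rz(yaw) Ry(pitch) Rx(roll)).
In Python, from station import arm gives the robot as it stands.
- The arm moves only by the shell command python3 -m inch 'ROWS' [FORCE]. ROWS is text: rows parted by semicolons, each of 7 numbers parted by spaces: the closure, from 0 (fully open) to 1 (shut), then the shift along the tool's x, y, z each as a share of 300 mm, from -1 to 1, then the turn, a rotation vector about the tool's x, y, z each as a share of 60 degrees, from -1 to 1. In form: grip tx ty tz rx ry rz; .... A call has 1 to 12 rows; each row is the pose to reach, as a shift and turn from the pose commanded when the call began, along the tool's axes at that moment; what a row does not reach only later rows make up. A row lasts 1/10 s, in which the tool goes at most 50 mm and 8.59 degrees, less where a joint would pass 70% of its speed; a pose out of reach is approached as far as the arm can. A call with a number of a shift or a turn outside -1 to 1 is refused whole. A call with a gripper value outside its range is refused whole. The fingers move at their own pace and stop on an object; FORCE is the grip in N (left out, the last holds). Time passes only in rows, so rows that repeat a pose let the fingers close. It gives the time, the measured TCP pose, the force and the opening at its end, in the units of the state.
- arm.get_state(): the state, without advancing time (a new reading comes with each control period).
- arm.grab_frame(name): name is "side" or "top"; returns a dict with "img" (480x640x3 uint8, red, green, blue), "range_z" (480x640 float32, m along the optical axis (not along the pixel's ray), 0 where there is no reading), "fx", "fy", "cx", "cy" (pixels), "extrinsics" (4x4, takes a point from world to camera coordinates). Camera axes: x right, y up, looking along -z (the intrinsics and any distortion apply to the point x, -y, -z); pixel columns grow to the right and rows downward; lengths in m; the calibration is good to about 2 mm. A picture is of the moment at which its call begins.
- arm.job_done(): hands the job in, once; it reports no verdict.
The state is a dict: "t": time; "q": joint angles; "qd": joint speeds; "joint_efforts": joint torques, N m; "eef_pos": TCP position; "ee_rot": TCP orientation; "force": force on the tool from outside, world axes, zero at the start; "moment": the same for the moment, N m; "width": finger opening in m.
Only numpy, scipy, OpenCV 4.12 (cv2) and the standard library are available. Lean on these libraries where they do the work, as an engineer would, in place of code of your own. Each camera call takes 0.05 s, during which the arm holds its last target.

## Task

Two cast pump covers lie on the granite surface plate and one of them is warped. With the fingers shut, press slowly and gently down on their rims, here and there, until you have made one rock on the plate, and hold it rocked down for a moment. Then lay that cover gently in the red scrap bin, flat on its floor, leave the sound cover lying where it is on the plate, and do not disturb the tools.

Things in the scene. Friction and masses are not known exactly. Their poses are not given: they have to be found in the camera images.
- granite: Fixed black granite plate, 250 (its x) x 400 (its y) x 50 mm thick on rubber feet; origin on the bench under its centre, top face 60 mm above it. Two loose pump covers lie on it, at place_left and place_right. They look alike; which is warped differs from start to start. Touch down at 10 mm/s or less and press with some 4 to 8 N: a faster touch or a hard press mars it.
- place_left (a point): Point on the plate's top face, 95 mm from the plate's centre along its +y. One cover's centre lies within 6 mm of it along x and y, turned anyhow. Cover: green casting about 0.7 kg, disc 110 mm wide and 8 mm thick with four round bolt lugs at 60 mm radius (146 mm over all), flat top 13 mm above the plate.
- place_right (a point): The same for the other cover, 95 mm along -y. In the middle of each cover is a brass breather, 26 mm thick, to grip: from 13 to 41 mm above the plate. Under each lug is a seat pad. A sound cover stands firm on all four; in the warped one a pad hangs 3.5 mm clear, and 1 to 3 N on the rim near it rocks the rim 1 to 3 mm down, to stand firm there; let go, it falls back.
- scrap_bin: Fixed open red plastic bin, 240 (its x) x 220 (its y) x 65 mm high, walls and floor 5 mm thick; origin under its centre.
- spanner: Loose steel spanner 180 mm long on the bench beyond the plate; leave alone. Origin under its middle, x along it.
- screwdriver: Loose red-handled screwdriver 190 mm long on the bench; leave alone. Origin under its middle, x along it.
- spray_can: Loose white spray can, 56 mm wide, 150 mm tall, standing on the bench beyond the bin; leave alone. Origin under its centre.

How it is judged:
By the outcome, as a careful person would: the job done as asked, in the order asked, and still so for the second after the job is handed in, with the robot touching nothing.
It also fails if it takes over 70 s, if anything falls off the work surface, if the arm or the gripper's body presses on something with over 40 N, if the wrist force passes 120 N, or if a joint passes its speed limit or range.

## Working session

There is one attempt and no reset: what is moved stays moved. The work goes in short steps, Python scripts to look and compute and a shell command to move; the robot and the scene stay as the last step left them, time stands still between calls to the robot, and variables do not carry over. Pictures are saved under pics/ and viewed, and the job is handed in when it is done.

```bash
ls; mkdir -p pics; python3 - <<'E'
from station import arm
import cv2,numpy as np
s=arm.get_state(); print({k:np.round(v,4).tolist() for k,v in s.items()})
for n in("side","top"):
    f=arm.grab_frame(n); cv2.imwrite(f"pics/{n}0.png",f["img"][:,:,::-1]); np.savez(f"{n}0.npz",**f)
    print(n,f["fx"],f["fy"],f["cx"],f["cy"],np.round(f["extrinsics"],3).tolist(),[k for k in f])
E
```

```text
pics
{'t': 0.0, 'q': [1.4891, 0.3594, 0.0111, -0.0003, -1.2241, -0.2881], 'qd': [0.0002, -0.0011, 0.0001, 0.0009, -0.002, 0.0006], 'joint_efforts': [0.0003, -58.2714, 29.3051, 6.9969, 0.0069, -0.0002], 'eef_pos': [0.2438, 0.6289, 0.2256], 'ee_rot': [3.1399, -0.0002, -0.3699], 'force': [0.3324, -0.7825, 1.1893], 'moment': [0.032, -0.0018, 0.0028], 'width': 0.0877}
side 467.29134953509276 467.29134953509276 320.6087018924616 234.7876024211969 [[0.957, -0.29, 0.018, -0.549], [0.157, 0.571, 0.805, -0.16], [-0.244, -0.768, 0.592, -0.804], [0.0, 0.0, 0.0, 1.0]] ['img', 'range_z', 'fx', 'fy', 'cx', 'cy', 'extrinsics']
top 512.927684349623 512.927684349623 333.7947282395435 233.92055022052202 [[0.005, -1.0, 0.0, 0.055], [0.998, 0.005, 0.062, -0.61], [-0.062, -0.0, 0.998, -1.159], [0.0, 0.0, 0.0, 1.0]] ['img', 'range_z', 'fx', 'fy', 'cx', 'cy', 'extrinsics']
```

View pics/side0.png

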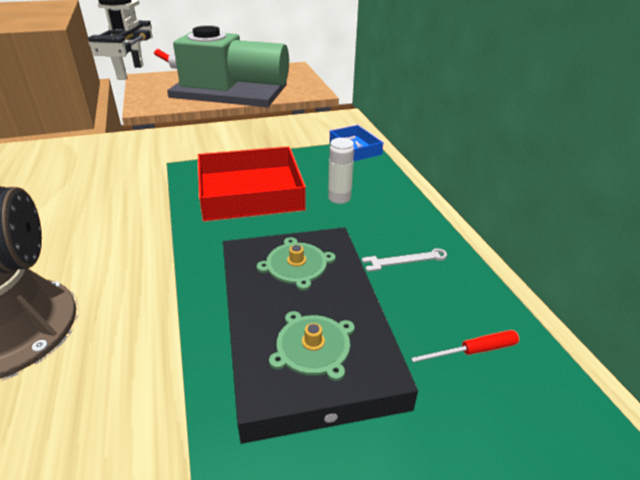

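View pics/top0.png

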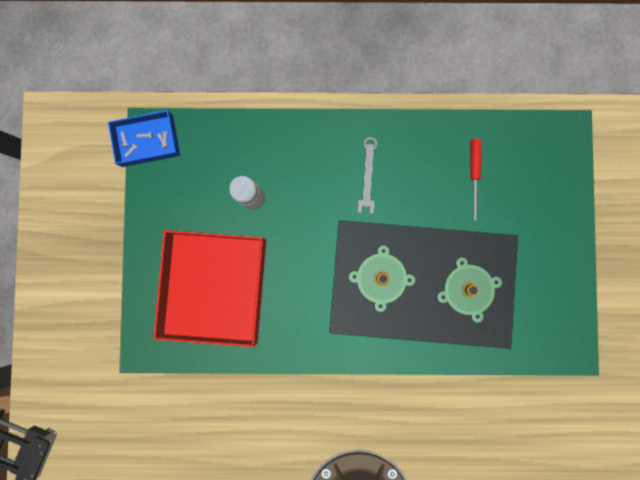

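The top view shows the plate at about (425,285) px, with cover breathers at (383,279) and (472,290). The bin is at (212,290), with the can (245,190), spanner (367,175) and screwdriver (476,180) behind. The side view agrees. Next I'll measure these.

```bash
cat > h.py <<'E'
import numpy as np,cv2
def cam(f):
    E=np.array(f["extrinsics"]);return float(f["fx"]),float(f["fy"]),float(f["cx"]),float(f["cy"]),E[:3,:3],E[:3,3]
def cloud(f):
    fx,fy,cx,cy,R,t=cam(f);z=np.asarray(f["range_z"]);v,u=np.mgrid[:480,:640]
    P=np.stack([(u-cx)/fx*z,-(v-cy)/fy*z,-z],-1);return (P-t)@R
def ray(f,uv,h):
    fx,fy,cx,cy,R,t=cam(f);uv=np.atleast_2d(uv).astype(float)
    d=np.stack([(uv[:,0]-cx)/fx,-(uv[:,1]-cy)/fy,-np.ones(len(uv))],-1)@R;o=-R.T@t
    return o+d*((h-o[2])/d[:,2])[:,None]
def masks(img):
    hsv=cv2.cvtColor(np.ascontiguousarray(img),cv2.COLOR_RGB2HSV);H,S,V=cv2.split(hsv)
    return dict(green=((H>50)&(H<75)&(S>40)&(V>110)).astype(np.uint8),black=((V<75)&(S<90)).astype(np.uint8),
      red=(((H<8)|(H>172))&(S>180)&(V>60)).astype(np.uint8),brass=((H>10)&(H<25)&(S>140)).astype(np.uint8))
E
python3 - <<'E'
from h import *
for n in("top","side"):
    f=dict(np.load(n+"0.npz"));m=masks(f["img"]);C=cloud(f)
    print(n,"cam",np.round(-cam(f)[4].T@cam(f)[5],3))
    for k in("green","black","red"):
        N,L,st,ce=cv2.connectedComponentsWithStats(m[k])
        for i in range(1,N):
            if st[i,4]<600: continue
            P=C[(L==i)&(f["range_z"]>0)]
            print(k,st[i].tolist(),"med",np.round(np.median(P,0),3),"lo",np.round(np.percentile(P,2,0),3),"hi",np.round(np.percentile(P,98,0),3))
E
```

```text
top cam [0.538 0.058 1.194]
green [348, 245, 68, 67, 2144] med [ 0.511 -0.047  0.073] lo [ 0.448 -0.109  0.06 ] hi [0.574 0.016 0.078]
green [437, 257, 65, 66, 2106] med [ 0.488 -0.237  0.073] lo [ 0.427 -0.297  0.062] hi [ 0.547 -0.178  0.078]
black [424, 229, 94, 119, 4919] med [ 0.539 -0.285  0.06 ] lo [ 0.37  -0.339  0.056] hi [ 0.611 -0.166  0.065]
black [0, 427, 51, 53, 1578] med [0.227 0.559 0.333] lo [0.188 0.529 0.302] hi [0.26  0.604 0.337]
red [154, 231, 111, 115, 10720] med [0.485 0.343 0.005] lo [0.371 0.226 0.   ] hi [0.604 0.443 0.066]
side cam [ 0.355 -0.685  0.615]
green [174, 33, 110, 37, 1783] med [0.616 1.086 0.145] lo [0.392 1.015 0.094] hi [0.728 1.217 0.169]
green [257, 237, 79, 52, 1877] med [ 0.507 -0.055  0.074] lo [ 0.448 -0.112  0.07 ] hi [0.575 0.017 0.076]
green [269, 311, 86, 68, 3422] med [ 0.484 -0.247  0.074] lo [ 0.427 -0.3    0.07 ] hi [ 0.549 -0.178  0.076]
black [88, 9, 63, 34, 743] med [0.241 0.614 0.334] lo [0.185 0.529 0.301] hi [0.306 0.685 0.376]
black [168, 82, 118, 25, 679] med [ 0.529  1.061 -0.017] lo [ 0.326  0.974 -0.029] hi [ 0.75   1.159 -0.005]
black [0, 187, 63, 155, 5159] med [ 0.083 -0.032  0.156] lo [ 0.043 -0.068  0.022] hi [0.108 0.042 0.256]
black [223, 228, 195, 215, 23584] med [ 0.478 -0.238  0.06 ] lo [ 0.371 -0.346  0.021] hi [0.618 0.042 0.062]
red [198, 147, 107, 74, 6604] med [0.488 0.357 0.024] lo [0.371 0.218 0.004] hi [0.607 0.448 0.066]
red [463, 331, 56, 23, 766] med [ 0.784 -0.276  0.023] lo [ 0.741 -0.282  0.011] hi [ 0.831 -0.263  0.027]
```

```bash
python3 - <<'E'
from h import *
F={n:dict(np.load(n+"0.npz")) for n in("top","side")}
boxes={"top":[(348,245,68,67),(437,257,65,66)],"side":[(257,237,79,52),(269,311,86,68)]}
for n in F:
    f=F[n];m=masks(f["img"])
    for b in boxes[n]:
        x,y,w,h=b;M=np.zeros((480,640),np.uint8);M[y:y+h,x:x+w]=m["green"][y:y+h,x:x+w]
        c,_=cv2.findContours(M,cv2.RETR_EXTERNAL,cv2.CHAIN_APPROX_NONE);c=max(c,key=cv2.contourArea)[:,0]
        P=ray(f,c,0.072)[:,:2].astype(np.float32)
        (cx,cy),r=cv2.minEnclosingCircle(P)
        d=P-[cx,cy];rr=np.hypot(*d.T);a=np.degrees(np.arctan2(d[:,1],d[:,0]))
        ph=np.degrees(np.angle(np.sum(np.exp(4j*np.radians(a[rr>.064])))))/4
        body=P[rr<.058];(bx,by)=np.linalg.lstsq(np.c_[2*body,np.ones(len(body))],(body**2).sum(1),rcond=None)[0][:2]
        print(n,"centre",round(cx,4),round(cy,4),"r",round(r,4),"disc c",round(bx,4),round(by,4),"lug phase",round(ph,1))
f=F["top"];C=cloud(f);m=masks(f["img"])
hull=cv2.convexHull(np.argwhere(m["black"][215:355,325:525])[:,::-1]+[325,215]).astype(np.float32)
q=cv2.minAreaRect(ray(f,hull[:,0],0.06)[:,:2].astype(np.float32));print("plate",q)
R=(m["red"]>0)&(C[...,2]>.055);R[:, 300:]=0
print("bin rim",cv2.minAreaRect(C[R][:,:2].astype(np.float32)))
R=np.argwhere((m["red"]>0)[:,:300])[:,::-1];hull=cv2.convexHull(R.astype(np.int32))
print("bin ray rim",cv2.minAreaRect(ray(f,hull[:,0],0.065)[:,:2].astype(np.float32)))
P=C[150:225,220:280].reshape(-1,3);P=P[P[:,2]>.12];print("can",P.min(0),P.max(0),np.median(P,0))
E
```

```text
top centre 0.5104 -0.0466 r 0.0732 disc c 0.5109 -0.0466 lug phase -2.8
top centre 0.4873 -0.2373 r 0.0729 disc c 0.4872 -0.2377 lug phase 15.7
side centre 0.5118 -0.0452 r 0.0746 disc c 0.5121 -0.0453 lug phase -3.0
side centre 0.4887 -0.2365 r 0.0737 disc c 0.4887 -0.2367 lug phase 15.8
plate ((0.49425703287124634, -0.19591856002807617), (0.28732624650001526, 0.24688008427619934), 85.5389404296875)
bin rim ((0.48163527250289917, 0.2525571882724762), (0.3805173337459564, 0.23769009113311768), 85.87431335449219)
bin ray rim ((0.4875156879425049, 0.32966291904449463), (0.2231293022632599, 0.23723147809505463), 85.93830871582031)
can [0.53764632 0.05776405 0.1200763 ] [0.72256098 0.27356066 1.19432728] [0.69336151 0.24460316 0.14922571]
```

```bash
cat >> h.py <<'E'
def go(x,y,z,yawdeg):
    from station import arm
    from scipy.spatial.transform import Rotation as Ro
    s=arm.get_state();R=Ro.from_euler("xyz",s["ee_rot"]);T=Ro.from_euler("xyz",[np.pi,0,np.radians(yawdeg)])
    d=R.inv().apply(np.array([x,y,z])-s["eef_pos"])/.3;r=np.degrees((R.inv()*T).as_rotvec())/60
    print("t",round(s["t"],2),"shift",np.round(d,3),"turn",np.round(r,3),"rows>=",max(np.linalg.norm(d)*6,np.linalg.norm(r)*60/8.59).round(1))
def st():
    from station import arm
    s=arm.get_state();print("t %.2f"%s["t"],"pos",np.round(s["eef_pos"],4),"yaw %.1f"%np.degrees(s["ee_rot"][2]),"F",np.round(s["force"],2),"w %.4f"%s["width"],"q",np.round(s["q"],2))
E
python3 -m inch '1 .908 .859 0 0 0 0;1 .908 .859 0 0 0 0;1 .908 .859 0 0 0 0;1 .908 .859 0 0 0 0;1 .908 .859 0 0 0 0;1 .908 .859 0 0 0 0;1 .908 .859 0 0 0 0;1 .908 .859 0 0 0 0'
python3 -c "
from h import *;st();go(.5652,-.0488,.115,-3)"
```

```text
t: 0.9
eef_pos: [0.4053, 0.2873, 0.2266]
ee_rot: [3.141, 0.0, -0.371]
force: [-0.2, 0.3, -1.2]
width: 0.0291
t 0.90 pos [0.4053 0.2873 0.2266] yaw -21.3 F [-0.23  0.26 -1.16] w 0.0291 q [ 1.01  0.06 -0.37 -0.   -1.14  0.19]
t 0.9 shift [0.903 0.85  0.372] turn [ 0.     0.    -0.305] rows>= 7.8
```

```bash
python3 -m inch '1 .903 .85 .372 0 0 -.305;1 .903 .85 .372 0 0 -.305;1 .903 .85 .372 0 0 -.305;1 .903 .85 .372 0 0 -.305;1 .903 .85 .372 0 0 -.305;1 .903 .85 .372 0 0 -.305;1 .903 .85 .372 0 0 -.305;1 .903 .85 .372 0 0 -.305;1 .903 .85 .372 0 0 -.305'
python3 -c "
from h import *;st();go(.5652,-.0488,.080,-3)"
```

```text
t: 1.8
eef_pos: [0.5651, -0.0496, 0.1121]
ee_rot: [3.14, 0.004, -0.055]
force: [-0.7, 0.8, -0.8]
width: 0.0002
t 1.80 pos [ 0.5651 -0.0496  0.1121] yaw -3.2 F [-0.69  0.79 -0.76] w 0.0002 q [ 0.26  0.29 -0.38  0.   -0.91  1.26]
t 1.8 shift [ 0.001 -0.003  0.107] turn [ 0.001  0.004 -0.003] rows>= 0.6
```

```bash
python3 - <<'E'
from station import arm
import cv2
for n in("side",):
    f=arm.grab_frame(n); cv2.imwrite(f"pics/{n}1.png",cv2.resize(f["img"][180:420,180:480,::-1],(750,600)))
E
```

```text
(no output)
```

View pics/side1.png

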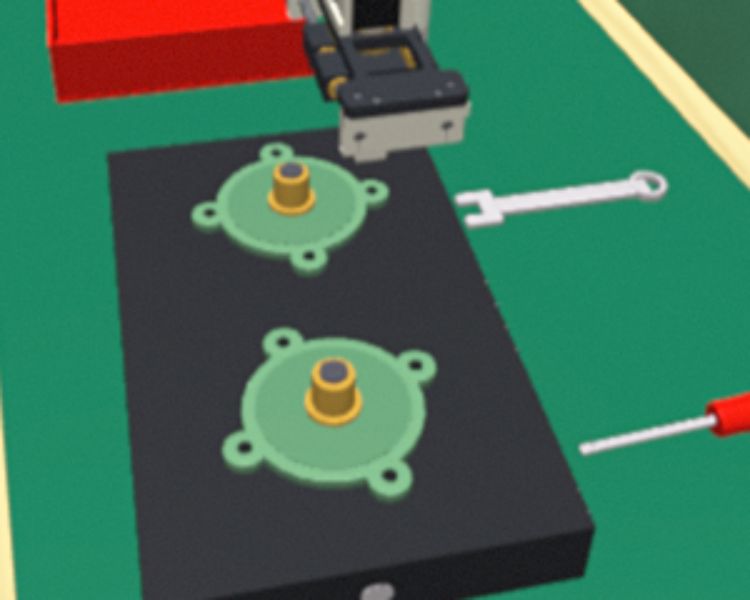

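```bash
python3 - <<'E'
from h import *
f=dict(np.load("side0.npz"));fx,fy,cx,cy,R,t=cam(f)
for p in([.5651,-.0496,.1121],[.5651,-.0496,.073],[.5113,-.046,.101]):
    c=R@np.array(p)+t;u=cx-fx*c[0]/c[2];v=cy+fy*c[1]/c[2];print(p,(u-180)*2.5,(v-180)*2.5)
st();go(.5652,-.0488,.080,-3)
E
```

```text
[0.5651, -0.0496, 0.1121] 362.75162784961435 149.72396413065738
[0.5651, -0.0496, 0.073] 361.47613366941897 192.16527699809006
[0.5113, -0.046, 0.101] 288.85282633856264 171.31763457391082
t 1.85 pos [ 0.5647 -0.0478  0.113 ] yaw -3.2 F [-0.57  0.87 -0.22] w 0.0007 q [ 0.26  0.28 -0.38 -0.   -0.91  1.26]
t 1.85 shift [0.002 0.003 0.11 ] turn [ 0.001  0.003 -0.003] rows>= 0.7
```

```bash
python3 -m inch '1 .001 .002 .06 0 0 0;1 .001 .002 .10 0 0 0;1 .001 .002 .1067 0 0 0;1 .001 .002 .1093 0 0 0;1 .001 .002 .112 0 0 0;1 .001 .002 .1146 0 0 0'; python3 -c "
from h import *;st()"
```

```text
t: 2.45
eef_pos: [0.5659, -0.0452, 0.0813]
ee_rot: [-3.141, -0.001, -0.05]
force: [0.3, 0.8, 0.4]
width: 0.0004
t 2.45 pos [ 0.5659 -0.0452  0.0813] yaw -2.8 F [0.29 0.83 0.4 ] w 0.0004 q [ 0.26  0.32 -0.41  0.   -0.84  1.26]
```

```bash
python3 -m inch '1 0 0 .002 0 0 0;1 0 0 .004 0 0 0'; python3 -m inch '1 0 0 .002 0 0 0'; python3 -m inch '1 0 0 .002 0 0 0'
```

```text
t: 2.65
eef_pos: [0.5657, -0.0456, 0.0797]
ee_rot: [-3.141, -0.001, -0.05]
force: [0.2, -0.4, -0.4]
width: 0.0006
t: 2.75
eef_pos: [0.5656, -0.0457, 0.0789]
ee_rot: [-3.142, -0.0, -0.05]
force: [0.2, -0.7, -0.4]
width: 0.0005
t: 2.85
eef_pos: [0.5655, -0.0457, 0.0782]
ee_rot: [-3.142, -0.0, -0.05]
force: [-0.4, -0.3, 0.4]
width: 0.0006
```

```bash
python3 -m inch '1 0 0 .0025 0 0 0;1 0 0 .005 0 0 0;1 0 0 .0075 0 0 0;1 0 0 .01 0 0 0'; python3 -m inch '1 0 0 .0025 0 0 0'; python3 -m inch '1 0 0 .0025 0 0 0'
```

```text
t: 3.25
eef_pos: [0.5655, -0.0457, 0.0751]
ee_rot: [3.142, 0.0, -0.05]
force: [0.3, 0.8, 0.2]
width: 0.0005
t: 3.35
eef_pos: [0.5655, -0.0457, 0.0743]
ee_rot: [3.142, 0.0, -0.05]
force: [0.7, 0.2, 0.1]
width: 0.0002
t: 3.45
eef_pos: [0.5655, -0.0457, 0.0736]
ee_rot: [3.142, 0.0, -0.05]
force: [-0.8, -0.1, -0.3]
width: 0.0002
```

```bash
for i in 1; do python3 -m inch '1 0 0 .002 0 0 0'; python3 -m inch '1 0 0 .002 0 0 0';  python3 -m inch '1 0 0 .0015 0 0 0'; done
```

```text
t: 3.55
eef_pos: [0.5655, -0.0457, 0.0733]
ee_rot: [3.141, -0.0, -0.05]
force: [-2.5, 1.2, 8.3]
width: 0.0005
t: 3.65
eef_pos: [0.5656, -0.0457, 0.0732]
ee_rot: [3.141, -0.0, -0.05]
force: [-4.5, 2.3, 11.7]
width: 0.0005
t: 3.75
eef_pos: [0.5656, -0.0457, 0.0732]
ee_rot: [3.141, -0.0, -0.05]
force: [-4.7, 2.3, 15.2]
width: 0.0006
```

```bash
python3 -m inch '1 0 0 -.122 0 0 0;1 -.18 .005 -.122 0 0 0;1 -.36 .009 -.122 0 0 0;1 -.36 .009 -.122 0 0 0;1 -.36 .009 -.05 0 0 0;1 -.36 .009 -.022 0 0 0;1 -.36 .009 -.018 0 0 0;1 -.36 .009 -.0155 0 0 0;1 -.36 .009 -.013 0 0 0;1 -.36 .009 -.0105 0 0 0'
```

```text
t: 4.75
eef_pos: [0.458, -0.0429, 0.0754]
ee_rot: [-3.142, -0.0, -0.051]
force: [-0.4, 0.5, 0.2]
width: 0.0006
```

```bash
python3 -m inch '1 0 0 .002 0 0 0;1 0 0 .004 0 0 0'
```

```text
t: 4.95
eef_pos: [0.4577, -0.0429, 0.0741]
ee_rot: [-3.141, -0.0, -0.05]
force: [-0.8, -0.3, -0.1]
width: 0.0005
```

```bash
python3 -m inch '1 0 0 .002 0 0 0'
```

```text
t: 5.05
eef_pos: [0.4576, -0.0429, 0.0735]
ee_rot: [-3.142, -0.0, -0.05]
force: [-0.1, -0.0, 0.2]
width: 0.0005
```

```bash
python3 -m inch '1 0 0 .002 0 0 0'
```

```text
t: 5.15
eef_pos: [0.4576, -0.043, 0.0732]
ee_rot: [3.141, -0.0, -0.05]
force: [-4.2, 1.7, 11.5]
width: 0.0004
```

```bash
python3 -m inch '1 0 0 -.06 0 0 0;1 0 0 -.122 0 0 .1;1 .179 -.179 -.122 0 0 1;1 .179 -.179 -.122 0 0 1;1 .179 -.179 -.122 0 0 1;1 .179 -.179 -.122 0 0 1;1 .179 -.179 -.122 0 0 1;1 .179 -.179 -.122 0 0 1;1 .179 -.179 -.122 0 0 1;1 .179 -.179 -.122 0 0 1'; python3 -c "
from h import *;go(.5141,.0079,.0775,-93)"
```

```text
t: 6.15
eef_pos: [0.5138, 0.008, 0.1093]
ee_rot: [3.142, 0.0, -1.098]
force: [0.1, 0.2, 0.1]
width: 0.0005
t 6.15 shift [ 0.001 -0.001  0.106] turn [0.    0.    0.501] rows>= 3.5
```

```bash
python3 -m inch '1 0 0 0 0 0 .5;1 0 0 0 0 0 .5;1 0 0 .04 0 0 .5;1 0 0 .08 0 0 .5;1 0 0 .10 0 0 .5;1 0 0 .106 0 0 .5;1 0 0 .1085 0 0 .5;1 0 0 .111 0 0 .5;1 0 0 .113 0 0 .5'
```

```text
t: 7.05
eef_pos: [0.5142, 0.0081, 0.0759]
ee_rot: [-3.141, 0.0, -1.62]
force: [-1.6, 0.5, 0.1]
width: 0.0005
```

```bash
python3 -m inch '1 0 0 .002 0 0 0;1 0 0 .004 0 0 0;1 0 0 .0055 0 0 0'
```

```text
t: 7.35
eef_pos: [0.5139, 0.008, 0.0739]
ee_rot: [-3.141, 0.0, -1.621]
force: [-0.1, 0.6, 0.5]
width: 0.0005
```

```bash
python3 -m inch '1 0 0 .001 0 0 0'
```

```text
t: 7.45
eef_pos: [0.5139, 0.008, 0.0735]
ee_rot: [-3.142, 0.0, -1.621]
force: [0.8, -0.5, 0.4]
width: 0.0005
```

```bash
python3 -m inch '1 0 0 .001 0 0 0'
```

```text
t: 7.55
eef_pos: [0.5139, 0.008, 0.0733]
ee_rot: [-3.142, -0.0, -1.621]
force: [-2.5, -0.0, 4.6]
width: 0.0006
```

```bash
python3 -m inch '1 0 0 .0005 0 0 0'
```

```text
t: 7.65
eef_pos: [0.5139, 0.008, 0.0733]
ee_rot: [-3.141, -0.0, -1.621]
force: [-2.0, -0.3, 4.7]
width: 0.0003
```

```bash
python3 -m inch '1 0 0 -.122 0 0 0;1 .18 0 -.122 0 0 0;1 .36 0 -.122 0 0 0;1 .36 0 -.122 0 0 0;1 .36 0 -.05 0 0 0;1 .36 0 -.02 0 0 0;1 .36 0 -.0145 0 0 0;1 .36 0 -.012 0 0 0;1 .36 0 -.0095 0 0 0;1 .36 0 -.007 0 0 0'
```

```text
t: 8.65
eef_pos: [0.5089, -0.0994, 0.0757]
ee_rot: [-3.141, 0.0, -1.62]
force: [-0.8, -0.3, -0.3]
width: 0.0004
```

```bash
python3 -m inch '1 0 0 .0015 0 0 0;1 0 0 .003 0 0 0'
```

```text
t: 8.85
eef_pos: [0.5086, -0.0997, 0.0745]
ee_rot: [-3.141, 0.0, -1.621]
force: [0.2, -0.2, -0.0]
width: 0.0005
```

```bash
python3 -m inch '1 0 0 .001 0 0 0'
```

```text
t: 8.95
eef_pos: [0.5085, -0.0998, 0.0741]
ee_rot: [-3.141, 0.0, -1.621]
force: [0.6, -0.2, 0.9]
width: 0.0004
```

```bash
python3 -m inch '1 0 0 .001 0 0 0'
```

```text
t: 9.05
eef_pos: [0.5084, -0.0999, 0.0737]
ee_rot: [-3.142, 0.0, -1.621]
force: [0.9, 0.4, 0.8]
width: 0.0005
```

```bash
python3 -m inch '1 0 0 .001 0 0 0'
```

```text
t: 9.15
eef_pos: [0.5084, -0.0999, 0.0734]
ee_rot: [-3.142, 0.0, -1.621]
force: [0.2, 0.5, 0.5]
width: 0.0006
```

```bash
python3 -m inch '1 0 0 .0007 0 0 0'
```

```text
t: 9.25
eef_pos: [0.5084, -0.0999, 0.0733]
ee_rot: [3.142, -0.0, -1.621]
force: [-1.5, 0.5, 4.0]
width: 0.0005
```

```bash
python3 -m inch '1 0 0 .0005 0 0 0'
```

```text
t: 9.35
eef_pos: [0.5084, -0.0999, 0.0733]
ee_rot: [-3.141, -0.0, -1.621]
force: [-1.8, 0.7, 5.4]
width: 0.0004
```

```bash
python3 -m inch '1 0 0 -.06 0 0 0;1 .14 .05 -.06 0 0 -.1;1 .289 .102 -.06 0 0 -.31;1 .289 .102 -.06 0 0 -.31;1 .289 .102 -.04 0 0 -.31;1 .289 .102 -.02 0 0 -.31;1 .289 .102 -.0145 0 0 -.31;1 .289 .102 -.012 0 0 -.31;1 .289 .102 -.0095 0 0 -.31;1 .289 .102 -.007 0 0 -.31'
```

```text
t: 10.35
eef_pos: [0.4738, -0.1845, 0.0751]
ee_rot: [-3.141, -0.0, -1.296]
force: [0.4, 0.2, -0.6]
width: 0.0004
```

```bash
python3 -m inch '1 0 0 .0015 0 0 0;1 0 0 .003 0 0 0'
```

```text
t: 10.55
eef_pos: [0.4736, -0.1848, 0.0743]
ee_rot: [-3.141, -0.0, -1.296]
force: [1.0, -0.4, -0.6]
width: 0.0005
```

```bash
python3 -m inch '1 0 0 .001 0 0 0'
```

```text
t: 10.65
eef_pos: [0.4735, -0.1849, 0.074]
ee_rot: [-3.141, -0.0, -1.297]
force: [-0.0, 0.4, 0.5]
width: 0.0004
```

```bash
python3 -m inch '1 0 0 .001 0 0 0'
```

```text
t: 10.75
eef_pos: [0.4735, -0.1849, 0.0736]
ee_rot: [-3.141, -0.0, -1.297]
force: [0.1, -0.1, -0.2]
width: 0.0004
```

```bash
python3 -m inch '1 0 0 .001 0 0 0'
```

```text
t: 10.85
eef_pos: [0.4735, -0.185, 0.0733]
ee_rot: [-3.142, -0.0, -1.297]
force: [-0.0, -0.7, -0.3]
width: 0.0003
```

```bash
python3 -m inch '1 0 0 .0007 0 0 0'
```

```text
t: 10.95
eef_pos: [0.4735, -0.185, 0.0733]
ee_rot: [-3.141, -0.0, -1.297]
force: [-0.9, 1.4, 4.1]
width: 0.0005
```

```bash
python3 -m inch '1 0 0 .0005 0 0 0'
```

```text
t: 11.05
eef_pos: [0.4735, -0.185, 0.0733]
ee_rot: [-3.142, -0.0, -1.296]
force: [-1.7, 1.3, 6.9]
width: -0.0001
```

```bash
python3 -m inch '1 0 0 -.122 0 0 0;1 .18 0 -.122 0 0 0;1 .36 0 -.122 0 0 0;1 .36 0 -.122 0 0 0;1 .36 0 -.05 0 0 0;1 .36 0 -.02 0 0 0;1 .36 0 -.0145 0 0 0;1 .36 0 -.012 0 0 0;1 .36 0 -.0095 0 0 0;1 .36 0 -.007 0 0 0;1 .36 0 -.005 0 0 0;1 .36 0 -.0035 0 0 0'
```

```text
t: 12.25
eef_pos: [0.5029, -0.2888, 0.0743]
ee_rot: [-3.141, -0.0, -1.296]
force: [1.1, -0.4, -0.8]
width: 0.0003
```

```bash
python3 -m inch '1 0 0 .001 0 0 0'
```

```text
t: 12.35
eef_pos: [0.5028, -0.2889, 0.0739]
ee_rot: [-3.141, -0.0, -1.296]
force: [-0.2, 0.6, -0.7]
width: 0.0005
```

```bash
python3 -m inch '1 0 0 .001 0 0 0'
```

```text
t: 12.45
eef_pos: [0.5027, -0.2889, 0.0735]
ee_rot: [-3.141, -0.0, -1.297]
force: [-0.3, 0.0, 0.7]
width: 0.0006
```

```bash
python3 -m inch '1 0 0 .001 0 0 0'
```

```text
t: 12.55
eef_pos: [0.5028, -0.2889, 0.0733]
ee_rot: [-3.142, -0.0, -1.296]
force: [-0.6, 0.2, 5.1]
width: 0.0004
```

```bash
python3 -m inch '1 0 0 .0005 0 0 0'
```

```text
t: 12.65
eef_pos: [0.5028, -0.2889, 0.0733]
ee_rot: [-3.142, -0.0, -1.296]
force: [-1.8, 1.3, 5.6]
width: 0.0007
```

```bash
python3 -c "
from h import *
import math
st()
for a in(15.7,195.7): print(a,.488+.054*math.cos(math.radians(a)),-.237+.054*math.sin(math.radians(a)))
go(.488+.054*math.cos(math.radians(15.7)),-.237+.054*math.sin(math.radians(15.7)),.11,15.7)"
```

```text
t 12.65 pos [ 0.5028 -0.2889  0.0733] yaw -74.3 F [-1.79  1.27  5.56] w 0.0007 q [-0.18  0.35 -0.39  0.   -0.83  0.46]
15.7 0.5399853543070299 -0.22238757591730335
195.7 0.4360146456929701 -0.25161242408269663
t 12.65 shift [-0.18  -0.18  -0.122] turn [ 0.  -0.  -1.5] rows>= 10.5
```

```bash
python3 -m inch '1 0 0 -.06 0 0 0;1 0 0 -.122 0 0 -.1;1 -.18 -.18 -.122 0 0 -1;1 -.18 -.18 -.122 0 0 -1;1 -.18 -.18 -.122 0 0 -1;1 -.18 -.18 -.122 0 0 -1;1 -.18 -.18 -.122 0 0 -1;1 -.18 -.18 -.122 0 0 -1;1 -.18 -.18 -.122 0 0 -1'; python3 -c "
from h import *;go(.540,-.2224,.0775,15.7)"
```

```text
t: 13.55
eef_pos: [0.5401, -0.2222, 0.1094]
ee_rot: [-3.142, 0.0, -0.244]
force: [-0.4, -0.7, -0.5]
width: 0.0006
t 13.55 shift [-0.     0.001  0.106] turn [-0.     0.    -0.495] rows>= 3.5
```

```bash
python3 -m inch '1 0 0 .02 0 0 -.5;1 0 0 .05 0 0 -.5;1 0 0 .08 0 0 -.5;1 0 0 .10 0 0 -.5;1 0 0 .106 0 0 -.5;1 0 0 .1085 0 0 -.5;1 0 0 .111 0 0 -.5;1 0 0 .113 0 0 -.5;1 0 0 .115 0 0 -.5;1 0 0 .1165 0 0 -.5'
```

```text
t: 14.55
eef_pos: [0.5402, -0.2223, 0.0748]
ee_rot: [3.141, -0.0, 0.274]
force: [0.2, 0.7, 0.6]
width: 0.0008
```

```bash
python3 -m inch '1 0 0 .001 0 0 0'
```

```text
t: 14.65
eef_pos: [0.5401, -0.2223, 0.0744]
ee_rot: [3.142, -0.0, 0.274]
force: [-0.3, 0.1, -0.3]
width: 0.0005
```

```bash
python3 -m inch '1 0 0 .001 0 0 0'
```

```text
t: 14.75
eef_pos: [0.5401, -0.2223, 0.0741]
ee_rot: [3.142, -0.0, 0.274]
force: [0.6, -0.4, 0.1]
width: 0.0003
```

```bash
python3 -m inch '1 0 0 .001 0 0 0'
```

```text
t: 14.85
eef_pos: [0.5401, -0.2223, 0.0737]
ee_rot: [3.142, 0.0, 0.274]
force: [-0.6, 0.9, 0.1]
width: 0.0004
```

```bash
python3 -m inch '1 0 0 .001 0 0 0'
```

```text
t: 14.95
eef_pos: [0.5401, -0.2223, 0.0734]
ee_rot: [3.142, 0.0, 0.274]
force: [0.1, 0.7, -0.3]
width: 0.0006
```

```bash
python3 -m inch '1 0 0 .001 0 0 0'
```

```text
t: 15.05
eef_pos: [0.5401, -0.2223, 0.0733]
ee_rot: [3.142, -0.0, 0.274]
force: [-1.9, 1.4, 4.3]
width: 0.0003
```

```bash
python3 -m inch '1 0 0 .0005 0 0 0'
```

```text
t: 15.15
eef_pos: [0.5401, -0.2223, 0.0733]
ee_rot: [3.141, -0.0, 0.274]
force: [-1.0, 1.5, 5.4]
width: 0.0001
```

```bash
python3 -m inch '1 0 0 -.122 0 0 0;1 -.18 0 -.122 0 0 0;1 -.36 0 -.122 0 0 0;1 -.36 0 -.122 0 0 0;1 -.36 0 -.05 0 0 0;1 -.36 0 -.02 0 0 0;1 -.36 0 -.0145 0 0 0;1 -.36 0 -.012 0 0 0;1 -.36 0 -.0095 0 0 0;1 -.36 0 -.007 0 0 0;1 -.36 0 -.0055 0 0 0'
```

```text
t: 16.25
eef_pos: [0.4365, -0.2515, 0.0748]
ee_rot: [3.141, -0.0, 0.275]
force: [-0.2, -0.5, -0.2]
width: 0.0004
```

```bash
python3 -m inch '1 0 0 .001 0 0 0'
```

```text
t: 16.35
eef_pos: [0.4363, -0.2515, 0.0745]
ee_rot: [3.141, -0.0, 0.274]
force: [0.6, -0.8, 0.2]
width: 0.0004
```

```bash
python3 -m inch '1 0 0 .001 0 0 0'
```

```text
t: 16.45
eef_pos: [0.4362, -0.2515, 0.0741]
ee_rot: [3.142, -0.0, 0.274]
force: [0.6, -0.8, 0.8]
width: 0.0003
```

```bash
python3 -m inch '1 0 0 .001 0 0 0'
```

```text
t: 16.55
eef_pos: [0.4362, -0.2515, 0.0738]
ee_rot: [3.141, -0.0, 0.274]
force: [0.2, 0.0, -0.2]
width: 0.0004
```

```bash
python3 -m inch '1 0 0 .001 0 0 0'
```

```text
t: 16.65
eef_pos: [0.4361, -0.2515, 0.0735]
ee_rot: [3.142, -0.0, 0.274]
force: [-1.0, 0.0, 0.5]
width: 0.0003
```

```bash
python3 -m inch '1 0 0 .001 0 0 0'
```

```text
t: 16.75
eef_pos: [0.4361, -0.2515, 0.0731]
ee_rot: [-3.142, -0.0, 0.274]
force: [0.3, 0.3, 1.4]
width: 0.0
```

```bash
python3 -m inch '1 0 0 .0005 0 0 0'
```

```text
t: 16.85
eef_pos: [0.4361, -0.2515, 0.0729]
ee_rot: [-3.142, 0.0, 0.274]
force: [-0.3, 0.2, 0.7]
width: 0.0001
```

Below 0.0733 with only about 1 N, so it's yielding here. Continue slowly.

```bash
python3 -m inch '1 0 0 .001 0 0 0;1 0 0 .002 0 0 0'
```

```text
t: 17.05
eef_pos: [0.436, -0.2515, 0.0723]
ee_rot: [-3.142, 0.0, 0.274]
force: [-1.6, -0.0, 0.4]
width: 0.0005
```

```bash
python3 -m inch '1 0 0 .001 0 0 0;1 0 0 .002 0 0 0'
```

```text
t: 17.25
eef_pos: [0.4361, -0.2515, 0.0717]
ee_rot: [-3.142, 0.0, 0.274]
force: [-0.5, -0.0, 0.9]
width: 0.0003
```

```bash
python3 -m inch '1 0 0 .001 0 0 0'
```

```text
t: 17.35
eef_pos: [0.4361, -0.2515, 0.0714]
ee_rot: [-3.142, 0.0, 0.274]
force: [-1.0, -0.1, 1.2]
width: 0.0005
```

```bash
python3 -m inch '1 0 0 .001 0 0 0'
```

```text
t: 17.45
eef_pos: [0.4361, -0.2515, 0.0711]
ee_rot: [-3.142, 0.0, 0.274]
force: [-0.9, 0.2, 0.4]
width: 0.0003
```

```bash
python3 -m inch '1 0 0 .001 0 0 0'
```

```text
t: 17.55
eef_pos: [0.4361, -0.2515, 0.0709]
ee_rot: [3.142, -0.0, 0.274]
force: [-0.2, 0.2, 1.8]
width: 0.0004
```

```bash
python3 -m inch '1 0 0 .001 0 0 0'
```

```text
t: 17.65
eef_pos: [0.4361, -0.2516, 0.0707]
ee_rot: [3.142, 0.0, 0.274]
force: [-1.6, 0.7, 4.3]
width: 0.0004
```

```bash
python3 -m inch '1 0 0 .001 0 0 0'
```

```text
t: 17.75
eef_pos: [0.4361, -0.2516, 0.0706]
ee_rot: [3.141, 0.0, 0.274]
force: [-2.7, 1.0, 8.6]
width: 0.0005
```

```bash
python3 -m inch '1 0 0 -.0006 0 0 0;1 0 0 -.0006 0 0 0;1 0 0 -.0006 0 0 0;1 0 0 -.0006 0 0 0;1 0 0 -.0006 0 0 0;1 0 0 -.0006 0 0 0;1 0 0 -.0006 0 0 0;1 0 0 -.0006 0 0 0;1 0 0 -.0006 0 0 0;1 0 0 -.0006 0 0 0;1 0 0 -.0006 0 0 0;1 0 0 -.0006 0 0 0'
```

```text
t: 18.95
eef_pos: [0.4361, -0.2516, 0.0707]
ee_rot: [3.141, -0.0, 0.274]
force: [-2.4, -0.1, 6.0]
width: 0.0006
```

```bash
python3 -m inch '1 0 0 -.0025 0 0 0;1 0 0 -.005 0 0 0;1 0 0 -.0075 0 0 0;1 0 0 -.01 0 0 0;1 0 0 -.0125 0 0 0;1 0 0 -.015 0 0 0;0 0 0 -.15 0 0 0;0 0 0 -.3 0 0 0;0 .173 0 -.3 0 0 0;0 .173 0 -.3 0 0 0;0 .173 0 -.3 0 0 0'
python3 - <<'E'
from h import *
from station import arm
for n in("side","top"):
    f=arm.grab_frame(n);np.savez(n+"2.npz",**f)
    cv2.imwrite(f"pics/{n}2.png",np.hstack([cv2.resize(f["img"][180:420,180:480,::-1],(750,600))]))
st();go(.488,-.237,.078,15.7)
E
```

```text
t: 20.05
eef_pos: [0.4866, -0.237, 0.1602]
ee_rot: [-3.141, 0.0, 0.275]
force: [-0.9, -0.1, -0.5]
width: 0.0347
t 20.15 pos [ 0.4851 -0.2373  0.1597] yaw 15.7 F [ 0.25 -0.93 -0.22] w 0.0431 q [-0.09  0.19 -0.38 -0.   -1.    1.94]
t 20.15 shift [0.01  0.002 0.272] turn [-0.001  0.001  0.   ] rows>= 1.6
```

View pics/side2.png

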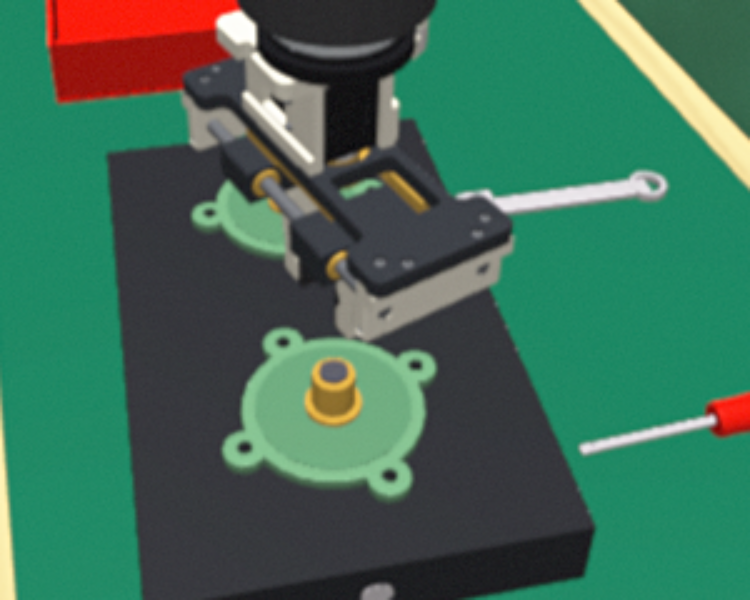

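The side view shows the R cover back flat (zoomed breather (333,385) px, flange at its base) and the opened gripper above it. I'll re-measure the cover.

```bash
python3 - <<'E'
from h import *
f=dict(np.load("side2.npz"));m=masks(f["img"]);x,y,w,h=269,311,86,68
M=np.zeros((480,640),np.uint8);M[y:y+h,x:x+w]=m["green"][y:y+h,x:x+w]
c,_=cv2.findContours(M,cv2.RETR_EXTERNAL,cv2.CHAIN_APPROX_NONE);c=max(c,key=cv2.contourArea)[:,0]
print(cv2.minEnclosingCircle(ray(f,c,0.072)[:,:2].astype(np.float32)))
go(.488,-.237,.080,15.7)
E
```

```text
((0.48874539136886597, -0.2365356683731079), 0.07370886951684952)
t 20.15 shift [0.01  0.002 0.266] turn [-0.001  0.001  0.   ] rows>= 1.6
```

```bash
python3 -m inch '0 .01 .002 0 0 0 0;0 .01 .002 .05 0 0 0;0 .01 .002 .1 0 0 0;0 .01 .002 .15 0 0 0;0 .01 .002 .2 0 0 0;0 .01 .002 .24 0 0 0;0 .01 .002 .256 0 0 0;0 .01 .002 .262 0 0 0;0 .01 .002 .266 0 0 0;0 .01 .002 .266 0 0 0'; python3 -c "
from h import *;st();go(.488,-.237,.080,15.7)"
```

```text
t: 21.15
eef_pos: [0.4894, -0.2373, 0.0811]
ee_rot: [3.141, -0.001, 0.274]
force: [-0.3, 0.3, 0.4]
width: 0.0876
t 21.15 pos [ 0.4894 -0.2373  0.0811] yaw 15.7 F [-0.25  0.33  0.39] w 0.0876 q [-0.09  0.29 -0.47  0.   -0.82  1.94]
t 21.15 shift [-0.004 -0.002  0.004] turn [ 0.    -0.001  0.   ] rows>= 0.0
```

Good. Close the fingers with a moderate grip.

```bash
python3 -m inch '.6 -.002 0 .003 0 0 0;.6 -.002 0 .003 0 0 0;.6 -.002 0 .003 0 0 0;.6 -.002 0 .003 0 0 0;.6 -.002 0 .003 0 0 0;.6 -.002 0 .003 0 0 0;1 -.002 0 .003 0 0 0;1 -.002 0 .003 0 0 0;1 -.002 0 .003 0 0 0;1 -.002 0 .003 0 0 0' 35; python3 -c "
from h import *;st()"
```

```text
t: 22.15
eef_pos: [0.4885, -0.2373, 0.0797]
ee_rot: [-3.141, 0.0, 0.274]
force: [-0.3, 0.9, 0.7]
width: 0.0252
t 22.15 pos [ 0.4885 -0.2373  0.0797] yaw 15.7 F [-0.27  0.87  0.74] w 0.0252 q [-0.09  0.29 -0.47 -0.   -0.82  1.94]
```

```bash
python3 -m inch '1 0 0 -.01 0 0 0;1 0 0 -.02 0 0 0;1 0 0 -.05 0 0 0;1 0 0 -.1 0 0 0;1 0 0 -.15 0 0 0;1 0 0 -.2 0 0 0;1 0 0 -.25 0 0 0;1 0 0 -.3 0 0 0;1 0 0 -.3 0 0 0;1 0 0 -.3 0 0 0' ; python3 - <<'E'
from h import *
from station import arm
st();go(.4875,.33,.17,15.7)
f=arm.grab_frame("side")
cv2.imwrite("pics/side3.png",cv2.resize(f["img"][120:420,160:535,::-1],(750,600)))
E
```

```text
t: 23.15
eef_pos: [0.4883, -0.2372, 0.1697]
ee_rot: [-3.141, -0.0, 0.274]
force: [-0.5, -0.4, -7.2]
width: 0.0252
t 23.15 pos [ 0.4883 -0.2372  0.1697] yaw 15.7 F [-0.5  -0.42 -7.2 ] w 0.0252 q [-0.09  0.19 -0.36 -0.   -1.02  1.94]
t 23.15 shift [ 0.509 -1.821 -0.   ] turn [-0. -0. -0.] rows>= 11.3
```

View pics/side3.png

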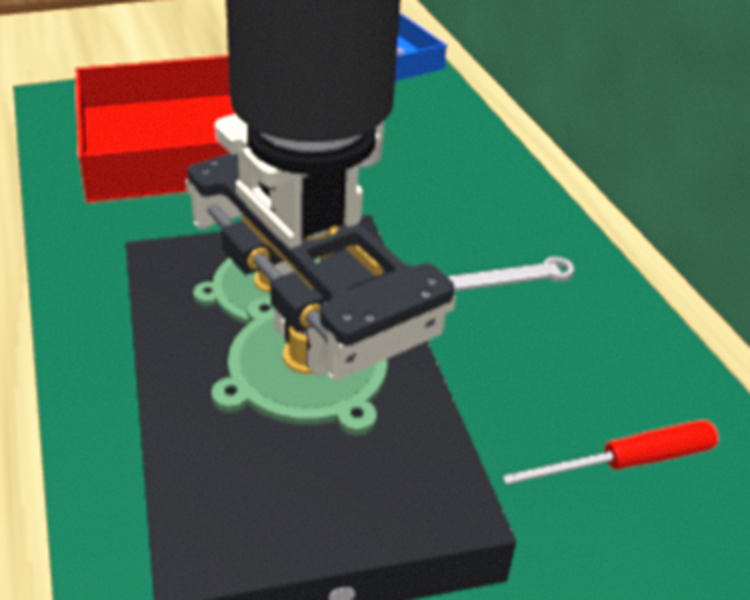

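The cover hangs level (force −7.2 N), at about (305,365) px in the zoomed view. Now carry it to the bin.

```bash
python3 -m inch '1 .015 -.05 0 0 0 0;1 .045 -.15 0 0 0 0;1 .08 -.28 0 0 0 0;1 .115 -.41 0 0 0 0;1 .15 -.54 0 0 0 0;1 .185 -.67 0 0 0 0;1 .22 -.79 0 0 0 0;1 .25 -.91 0 0 0 0' && python3 -m inch '1 .035 -.12 0 0 0 0;1 .07 -.24 0 0 0 0;1 .105 -.37 0 0 0 0;1 .14 -.5 0 0 0 0;1 .175 -.63 0 0 0 0;1 .21 -.75 0 0 0 0;1 .235 -.84 0 0 0 0;1 .25 -.89 0 0 0 0;1 .255 -.91 0 0 0 0;1 .255 -.91 0 0 0 0'; python3 - <<'E'
from h import *
from station import arm
st();go(.4875,.33,.026,15.7)
for n in ("side","top"):
  f=arm.grab_frame(n);np.savez(n+"4.npz",**f)
  cv2.imwrite(f"pics/{n}4.png",cv2.resize(f["img"][100:340,100:480,::-1],(800,505)))
E
```

```text
t: 24.0
eef_pos: [0.486, 0.0472, 0.1689]
ee_rot: [3.141, 0.001, 0.274]
force: [0.7, -0.3, -6.0]
width: 0.0254
t: 25.0
eef_pos: [0.4861, 0.3291, 0.1688]
ee_rot: [3.141, 0.002, 0.275]
force: [1.0, 0.5, -6.4]
width: 0.0251
t 25.00 pos [0.4861 0.3291 0.1688] yaw 15.7 F [ 0.96  0.47 -6.4 ] w 0.0251 q [ 0.93  0.26 -0.27 -0.   -1.05  0.92]
t 25.0 shift [ 0.006 -0.002  0.476] turn [0.001 0.002 0.001] rows>= 2.9
```

View pics/side4.png

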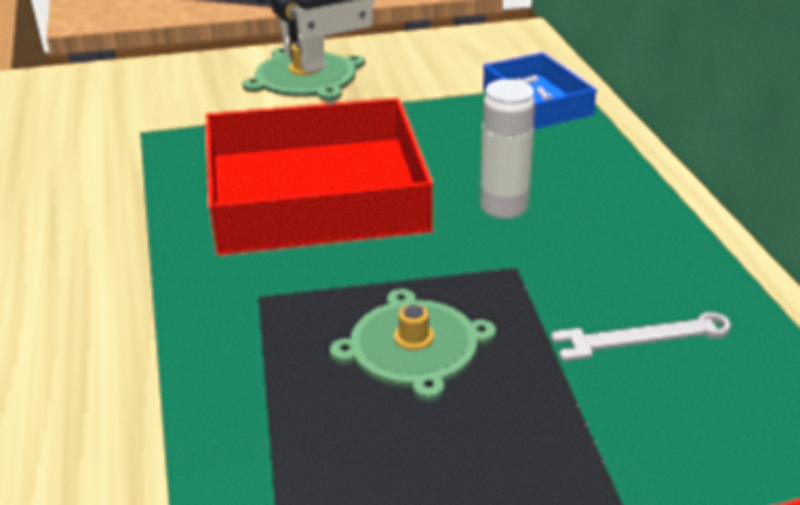

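View pics/top4.png

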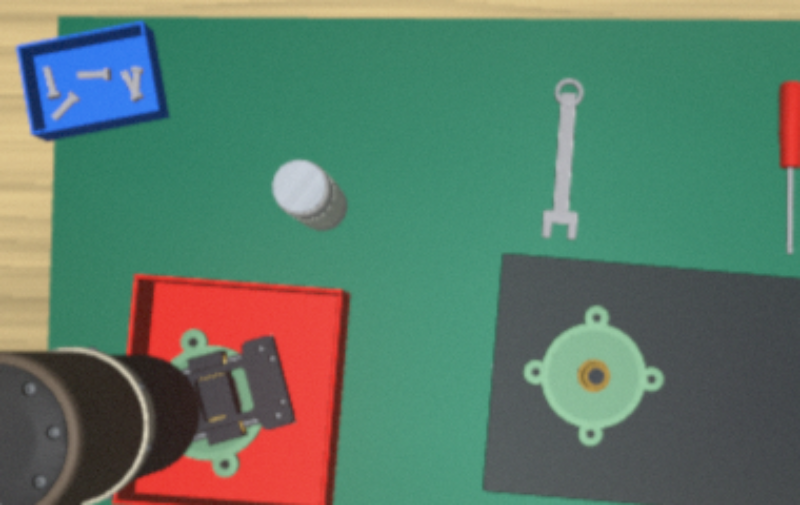

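The side view shows the held cover above the bin, around (305,72), and the sound cover still on the plate at (413,340). The top view shows the cover over the bin at (205,400). Lower it.

```bash
python3 -m inch '1 .004 -.002 .05 0 0 0;1 .005 -.002 .12 0 0 0;1 .005 -.002 .2 0 0 0;1 .005 -.002 .28 0 0 0;1 .005 -.002 .35 0 0 0;1 .005 -.002 .4 0 0 0;1 .005 -.002 .43 0 0 0;1 .005 -.002 .443 0 0 0;1 .005 -.002 .45 0 0 0;1 .005 -.002 .455 0 0 0;1 .005 -.002 .46 0 0 0'; python3 -c "
from h import *;st()"
```

```text
t: 26.2
eef_pos: [0.4882, 0.3306, 0.0325]
ee_rot: [-3.141, -0.001, 0.274]
force: [0.5, -0.2, -6.2]
width: 0.0252
t 26.20 pos [0.4882 0.3306 0.0325] yaw 15.7 F [ 0.47 -0.16 -6.19] w 0.0252 q [ 0.93  0.41 -0.41  0.   -0.75  0.92]
```

```bash
python3 -m inch '1 0 0 .0025 0 0 0;1 0 0 .005 0 0 0;1 0 0 .0075 0 0 0;1 0 0 .01 0 0 0;1 0 0 .0125 0 0 0;1 0 0 .015 0 0 0;1 0 0 .0175 0 0 0'
```

```text
t: 26.9
eef_pos: [0.4878, 0.3302, 0.0264]
ee_rot: [3.142, 0.0, 0.274]
force: [0.4, -0.3, -6.8]
width: 0.0252
```

```bash
python3 -m inch '1 0 0 .0015 0 0 0;1 0 0 .003 0 0 0'
```

```text
t: 27.1
eef_pos: [0.4878, 0.3302, 0.0255]
ee_rot: [3.142, -0.0, 0.274]
force: [0.4, -0.4, -6.6]
width: 0.0255
```

```bash
python3 -m inch '1 0 0 .0015 0 0 0'
```

```text
t: 27.2
eef_pos: [0.4878, 0.3302, 0.0251]
ee_rot: [3.142, 0.0, 0.274]
force: [-0.7, 0.8, -5.7]
width: 0.0251
```

```bash
python3 -m inch '1 0 0 .001 0 0 0'
```

```text
t: 27.3
eef_pos: [0.4878, 0.3302, 0.0248]
ee_rot: [3.142, 0.0, 0.274]
force: [0.7, -0.4, -5.0]
width: 0.025
```

```bash
python3 -m inch '1 0 0 .001 0 0 0'
```

```text
t: 27.4
eef_pos: [0.4879, 0.3302, 0.0248]
ee_rot: [3.142, -0.0, 0.274]
force: [-0.6, -1.1, -1.3]
width: 0.0252
```

```bash
python3 -m inch '1 0 0 .001 0 0 0'
```

```text
t: 27.5
eef_pos: [0.4879, 0.3302, 0.0247]
ee_rot: [3.142, -0.0, 0.274]
force: [-3.5, -1.5, 2.8]
width: 0.025
```

Seated. Open and withdraw.

```bash
python3 -m inch '.9 0 0 0 0 0 0;.7 0 0 0 0 0 0;.4 0 0 0 0 0 0;.4 0 0 0 0 0 0;.4 0 0 0 0 0 0;.4 0 0 0 0 0 0;.4 0 0 -.02 0 0 0;.4 0 0 -.06 0 0 0;.4 0 0 -.15 0 0 0;.4 0 0 -.3 0 0 0;.4 0 0 -.45 0 0 0;.4 0 0 -.45 0 0 0'; python3 -c "
from h import *;st();go(.30,.56,.25,-10)"
```

```text
t: 28.7
eef_pos: [0.4909, 0.3329, 0.1676]
ee_rot: [-3.136, -0.011, 0.276]
force: [1.1, 0.9, -0.3]
width: 0.0523
t 28.70 pos [0.4909 0.3329 0.1676] yaw 15.8 F [ 1.14  0.89 -0.34] w 0.0523 q [ 0.93  0.26 -0.27  0.   -1.03  0.92]
t 28.7 shift [-0.403 -0.903 -0.274] turn [-0.008 -0.009  0.43 ] rows>= 6.2
```

```bash
python3 -m inch '.4 -.1 -.2 -.1 0 0 .1;.4 -.4 -.9 -.27 0 0 .43;.4 -.4 -.9 -.27 0 0 .43;.4 -.4 -.9 -.27 0 0 .43;.4 -.4 -.9 -.27 0 0 .43;.4 -.4 -.9 -.27 0 0 .43;.4 -.4 -.9 -.27 0 0 .43;.4 -.4 -.9 -.27 0 0 .43;.4 -.4 -.9 -.27 0 0 .43'; python3 - <<'E'
from h import *
from station import arm
st()
for n in ("side","top"):
  f=arm.grab_frame(n);np.savez(n+"5.npz",**f)
  cv2.imwrite(f"pics/{n}5.png",f["img"][:,:,::-1])
C=cloud(dict(np.load("top5.npz")));m=masks(np.load("top5.npz")["img"])
N,L,s_,_=cv2.connectedComponentsWithStats(m["green"])
f=dict(np.load("top5.npz"))
for i in range(1,N):
    if s_[i,4]<600: continue
    P=C[L==i];zp=np.median(P[:,2])
    c,_=cv2.findContours((L==i).astype(np.uint8),cv2.RETR_EXTERNAL,cv2.CHAIN_APPROX_NONE)
    A=np.c_[P[:,:2]-P[:,:2].mean(0),np.ones(len(P))];co=np.linalg.lstsq(A,P[:,2],rcond=None)[0]
    print(s_[i],"z",zp,"circle",cv2.minEnclosingCircle(ray(f,c[0][:,0],zp)[:,:2].astype(np.float32)),"tilt deg",np.round(np.degrees(co[:2]),1))
E
```

```text
t: 29.6
eef_pos: [0.2991, 0.5572, 0.2406]
ee_rot: [-3.142, 0.0, -0.176]
force: [1.0, -0.1, 0.4]
width: 0.0524
t 29.60 pos [0.2991 0.5572 0.2406] yaw -10.1 F [ 0.99 -0.13  0.39] w 0.0524 q [ 1.39  0.28 -0.07 -0.   -1.22  0.01]
[ 348  245   68   67 2144] z 0.07322270961718508 circle ((0.5103376507759094, -0.046463824808597565), 0.07324226200580597) tilt deg [ 7.9 29.2]
[ 185  258   61   60 1695] z 0.018076360933946822 circle ((0.4871349036693573, 0.32835328578948975), 0.07017791271209717) tilt deg [  7.3 -38.8]
```

View pics/top5.png

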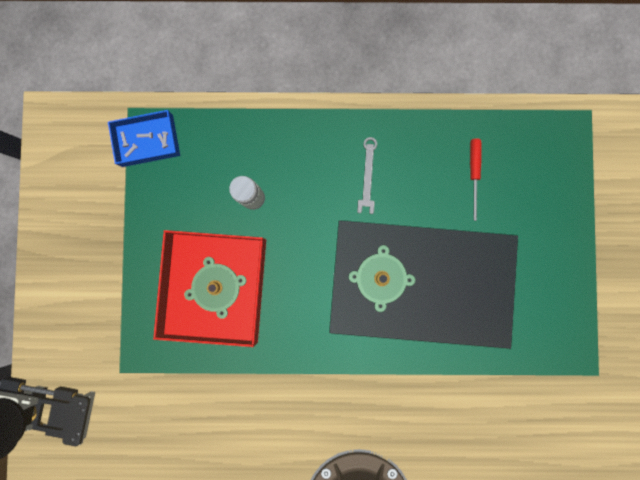

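View pics/side5.png

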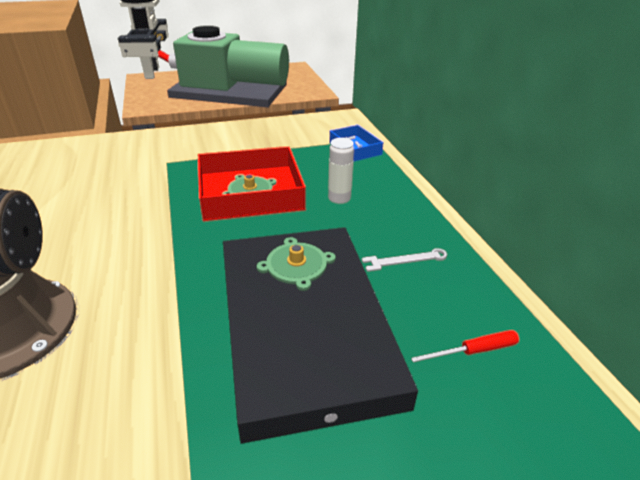

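The top view shows the warped cover in the bin at (213,288) and the sound one unmoved at (383,279). The tools haven't moved. The tilt fit gives nonsense even for the flat cover, so outlier pixels are probably spoiling it. I'll redo it without them.

```bash
python3 - <<'E'
from h import *
f=dict(np.load("top5.npz"));C=cloud(f);m=masks(f["img"])
for x,y,w,h in((348,245,68,67),(185,258,61,60)):
    P=C[y:y+h,x:x+w][m["green"][y:y+h,x:x+w]>0];z0=np.median(P[:,2]);P=P[abs(P[:,2]-z0)<.007]
    A=np.c_[P[:,:2]-P[:,:2].mean(0),np.ones(len(P))];print(len(P),z0,np.degrees(np.linalg.lstsq(A,P[:,2],rcond=None)[0][:2]).round(2))
a=np.load("top0.npz")["img"].astype(int);b=f["img"].astype(int)
D=abs(a-b).max(2)>40
print("changed px: tools",D[100:225,225:500].sum(),"left cover",D[240:315,340:420].sum())
E
```

```text
2051 0.07322270961718508 [-0.04 -0.07]
1688 0.018076360933946822 [ 0.05 -0.11]
changed px: tools 0 left cover 0
```

```bash
python3 -c "
from station import arm
print(arm.job_done())"
```

```text
the job is handed in; nothing more can be done
None
```

The warped cover was the right-hand one. It now lies flat in the red scrap bin, and I handed the job in at about 30 s of the 70 s.

- **Press test:** I pressed beside all four lugs of each cover with the fingers shut. The left cover stood firm at all four. The right one gave way at one lug: the rim went down about 2.7 mm at roughly 1 N, then stood firm. I held it down at about 6 N for 1.2 s.
- **Placing:** I gripped the breather at 35 N, carried the cover level and set it down slowly near the centre of the bin.
- **Last checks:** The cover's top is 18 mm above the bench, as expected for lying flat on the 5 mm floor, with a tilt of about 0.1°. The top pictures from before and after show no change at the left cover, the spanner, the screwdriver or the can. The gripper was clear of everything.
- **What went wrong:** My first two presses, both on the sound left cover, went over the 4 to 8 N asked, at about 15 N and 11.5 N. One press on the warped cover touched 8.6 N for a moment. I can't tell from the images whether the harder presses marked the left cover. The other presses read 4 to 7 N, and every approach was slower than 10 mm/s.
- **A check I redid:** My first tilt calculation gave impossible values for both covers because of outlier depth pixels. With those removed, both covers came out flat.

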